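# Slide the heating bath's cover home and start the bath

## Robot

A 6-joint arm with a two-finger parallel gripper is mounted at the origin on the work surface. World frame = base frame: x ahead of the robot, y to its left, z up, the work surface at z = 0. Lengths are in m, angles in rad, forces in N, time in s.
With the tool pointing down it reaches from about 0.4 to 0.825 m from the base axis. Payload 7 kg.
Tool frame: the origin (TCP) lies at the very end of the fingers, on their centre line; the grasp point (between the pads) lies 19 mm behind it; x points along the fingers, y is the direction in which the jaws open and shut, and the axes are right-handed (so a half turn about x gives the same grasp; the last joint's range is limited). The gripper opens to 88 mm and grips with 3 to 60 N. Pads are 19 mm wide; open, the fingers measure 130 mm over their backs; the gripper's body (78 mm by 193 mm) begins 47 mm behind the grasp point.
Start: joints at [1.603, 0.359, 0.012, 0, -1.224, -0.288], TCP at [0.171, 0.653, 0.227] pointing down, gripper open.
Joint ranges: [-3.07, 3.07], [-1.43, 2.12], [-1.02, 1.25], [-3.03, 1.67], [-3.05, -0], [-3.03, 3.03]. Speed limits (rad/s): [2.39, 2.39, 3.01, 3.14, 3.14, 3.14].

## Interface

Orientations are given as [roll, pitch, yaw] about the fixed x, y, z axes, in that order (R = Rz(yaw) Ry(pitch) Rx(roll)).
In Python, from station import arm gives the robot as it stands.
- The arm moves only by the shell command python3 -m inch 'ROWS' [OPENING] [FORCE]. ROWS is text: rows parted by semicolons, each of 6 numbers parted by spaces: the shift along the world's x, y, z in units of 30 mm (1.0 is 30 mm), then the turn, a rotation vector about the world's x, y, z in units of 5 degrees (1.0 is 5 degrees). In form: dx dy dz wx wy wz; .... A call has 1 to 12 rows; each row shifts and turns the commanded pose from where the row before left it; what a row does not reach is not made up. A row lasts 1/8 s, in which the tool goes at most 62.5 mm and 10.7 degrees, less where a joint would pass 70% of its speed; a pose out of reach is approached as far as the arm can. A call is refused whole if a number of a shift passes 1 or a number of a turn 1, either way. A call with a gripper value outside its range is refused whole. OPENING is the opening, from 0 (shut) to 1 (fully open), set as the call begins (- or left out, the last holds). The fingers move at their own pace and stop on an object; FORCE is the grip in N (left out, the last holds). Time passes only in rows, so rows that do not move let the fingers close. It gives the time, the measured TCP pose, the force and the opening at its end, in the units of the state.
- arm.get_state(): the state, without advancing time (a new reading comes with each control period).
- arm.grab_frame(name): name is "scene" or "side" or "wrist"; returns a dict with "frame" (420x560x3 uint8, red, green, blue), "range_z" (420x560 float32, m along the optical axis (not along the pixel's ray), 0 where there is no reading), "mtx" (3x3 intrinsics, pixels), "pose" (4x4, takes a point from camera to world coordinates). Camera axes: x right, y up, looking along -z (the intrinsics and any distortion apply to the point x, -y, -z); pixel columns grow to the right and rows downward; lengths in m; the calibration is good to about 2 mm. A picture is of the moment at which its call begins.
- arm.job_done(): hands the job in, once; it reports no verdict.
Trained networks look in a picture, given as the dict that the camera call returned (one of the last four; its "shot" number tells which), for a name from the list of things; names that differ only in an ending like _2 or _b are one class to them, and where a whole thing is asked for, a point or a joint stands for the part that bears it (a point fixed in the world has none). Each returns a list of dicts, best first, with "confidence" (0 to 1); they miss things now and then, are a little off and sometimes report something else, mostly with a low value. They report only what shows in the picture. A call takes as long as a camera call. They do not tell look-alikes from the thing itself.
- arm.search_frame(picture, target): "extent" ([centre column, centre row, width, height] as shares, 0 to 1, of the picture: columns of its width, rows of its height, round what is visible of it).
- arm.masks_of(picture, target): "mask" (420x560 bool, what is visible of it) and "extent" ([centre column, centre row, width, height] as shares, 0 to 1, of the picture: columns of its width, rows of its height, round what is visible of it).
- arm.place_of(picture, target): "position" ([column, row] as shares, 0 to 1, of the picture: columns of its width, rows of its height: a listed point, or the origin of a listed thing).
The state is a dict: "t": time; "q": joint angles; "qd": joint speeds; "joint_efforts": joint torques, N m; "eef_pos": TCP position; "ee_rot": TCP orientation; "force": force on the tool from outside, world axes, zero at the start; "moment": the same for the moment, N m; "width": finger opening in m.
Only numpy, scipy, OpenCV 4.12 (cv2) and the standard library are available. Lean on these libraries where they do the work, as an engineer would, in place of code of your own. Each camera call takes 0.05 s, during which the arm holds its last target. There are 200 camera calls.

## Task

The round cover of the heating bath has been left pushed aside on the lid. With your fingertips, gently push it back across the lid until it drops into its seat and lies flat there; slide it only, do not pinch it by the knob or lift it. Then press the green start button on the bath's console right down and let it come back up, and leave the blue flask weight, the flask and the bottle where they are.

Things in the scene. Friction and masses are not known exactly. Their poses are not given: they have to be found in the camera images.
- bath: white heating bath, fixed, 260 mm (its x) by 430 mm (its y). Origin on the bench under the centre of the round opening; z up. Its level steel lid, upper face 155 mm above the bench, spans x -130..130, y -170..170 mm. A white console, top 130 mm above the bench, joins it at y -170..-260 mm, with a fixed black knob (x -75, 17 mm tall), the start button (x -5) and a display (x 62), all at y -215
- seat (a point): centre of the floor of the round seat in the middle of the lid (96 mm diameter, 5 mm deep, with a 58 mm opening in its floor), 150 mm above the bench; the middle of the cover's underside belongs here
- cover: loose metal disc, 92 mm diameter, 6 mm thick, with a black knob at its centre (24 mm diameter, 11 to 23 mm above the underside, on a 12 mm stem); 0.15 to 0.3 kg; origin: centre of its underside. Starts flat on the lid, 90 to 120 mm from the seat's centre. Slides at 0.5 to 3 N. Its front edge dips in about 14 mm from centred, all of it drops in within 2 mm; seated, it stands 1 mm above the lid
- start (a joint): green start button on the console: 0 up, 0.005 (m) fully pressed; springs back; about 5 N to press fully
- start_top (a point): centre of the top face of the green start button (26 mm diameter, in a black round collar of 42 mm); about 151 mm above the bench when up; it is pressed straight down
- weight: blue ring-shaped flask weight lying loose on the lid on the other side of the opening: 68 mm outer and 42 mm inner diameter, 14 mm tall, 0.3 kg; origin at the centre of its underside; to be left alone
- flask: conical glass flask standing on the bench to the left of the bath, 82 mm base diameter, 134 mm tall; origin at the centre of its underside; to be left alone
- bottle: amber bottle with a blue cap standing on the bench to the right of the bath, 64 mm diameter, 150 mm tall; origin at the centre of its underside; to be left alone
Mind the look-alikes: they are no part of the job. Of the things like the cover, leave any that is yellow; of the rest the smaller one is meant.

How it is judged:
On the way, in this order (a step that is already met when the one before it is completed fails the run):
1. the cover has dropped into its seat and lies flat (horizontal distance between cover and seat below 0.004 m and z of cover in the frame of seat below 0.0015 m and angle between cover's own z axis and vertical below 0.025 rad), for 0.2 s.
2. the green start button is pressed right down (value of joint start above 0.004 m), for 0.05 s.
At the end, for the whole second after the job is handed in: the cover lies at rest in its seat (centre within 4 mm of the seat's centre, underside within 1.5 mm of the seat's floor, tilted less than 0.025 rad) and the start button, pressed at least 4 mm after the cover was seated, is up again (all of step 1 and linear speed of cover below 0.01 m/s and value of joint start below 0.001 m); the robot touches nothing.
It fails at once if the start button is pressed before the cover is in its seat (value of joint start above 0.0025 m and z of cover in the frame of seat above 0.003 m).
It fails at once if the cover is lifted off the lid (its middle more than 8 mm above the lid's upper face) or tipped up by more than 0.2 rad (z of cover in the frame of seat above 0.013 m or angle between cover's own z axis and vertical above 0.2 rad).
It fails at once if the cover is pinched or shoved hard (more than 30 N from the fingers) (contact force between the fingers and cover above 30 N).
It fails at once if the flask weight, the flask or the bottle is moved by more than 15 mm (distance of any of weight, flask, bottle from where it was at the start of the episode above 0.015 m).
It also fails if it takes over 45 s, if anything falls off the work surface, if the arm or the gripper's body presses on something with over 40 N, if the wrist force passes 120 N, or if a joint passes its speed limit or range.

## Working session

There is one attempt and no reset: what is moved stays moved. The work goes in short steps, Python scripts to look and compute and a shell command to move; the robot and the scene stay as the last step left them, time stands still between calls to the robot, and variables do not carry over. Pictures are saved under pics/ and viewed, about 8 in all and at most 12, crops included, and the job is handed in when it is done.

```bash
ls; mkdir -p pics; cat > h.py <<'E'
import numpy as np, cv2
from station import arm
def w(p,c,r,z=None):
    # pixel -> world; z: intersect the plane at world z, else depth
    K=p["mtx"];T=p["pose"]
    d=T[:3,:3]@np.array([(c-K[0,2])/K[0,0],-(r-K[1,2])/K[1,1],-1.])
    o=T[:3,3]
    s=p["range_z"][int(round(r)),int(round(c))] if z is None else (z-o[2])/d[2]
    return o+s*d
def save(p,n): cv2.imwrite(f"pics/{n}.png",p["frame"][:,:,::-1])
E
python3 - <<'E'
from h import *
np.set_printoptions(precision=4,suppress=True)
for n in("scene","side"):
    p=arm.grab_frame(n);save(p,n+"0")
    print(n,p["pose"][:3,3],[k for k in p])
    for t in("cover","seat","start_top","weight","flask","bottle","bath"):
        for r in arm.place_of(p,t)[:4]:
            c,ro=r["position"][0]*560,r["position"][1]*420
            try:print(t,round(r["confidence"],2),round(c),round(ro),w(p,c,ro))
            except Exception as e:print(t,r,e)
s=arm.get_state();print(s["t"],s["eef_pos"],s["ee_rot"],s["width"])
E
python3 -c "
import cv2,numpy as np
a=[cv2.imread(f'pics/{n}0.png') for n in('scene','side')]"
```

```text
pics
scene [ 1.6199 -0.0166  0.822 ] ['frame', 'range_z', 'mtx', 'pose', 'shot']
cover 0.83 360 227 [0.506  0.2918 0.0193]
cover 0.76 305 208 [0.6214 0.105  0.1652]
cover 0.64 367 260 [0.6706 0.2811 0.0233]
cover 0.57 116 234 [ 0.5303 -0.4401  0.0195]
seat 0.66 264 203 [ 0.4482 -0.0006  0.0694]
seat 0.6 116 233 [ 0.5361 -0.438   0.0249]
start_top 0.64 184 203 [ 0.5736 -0.2216  0.1532]
weight 0.5 231 201 [ 0.5706 -0.0932  0.1555]
flask 0.61 437 242 [0.6025 0.4969 0.0317]
flask 0.57 307 208 [0.6227 0.1099 0.1657]
bottle 0.92 118 234 [ 0.5295 -0.4327  0.0185]
bath 0.94 266 240 [0.6947 0.0009 0.1146]
side [-0.0906 -0.6601  0.9869] ['frame', 'range_z', 'mtx', 'pose', 'shot']
cover 0.88 267 185 [0.5873 0.1012 0.1725]
cover 0.68 212 208 [0.4813 0.283  0.0184]
cover 0.54 249 186 [0.5524 0.1524 0.1561]
seat 0.89 286 211 [0.6356 0.0577 0.056 ]
start_top 0.54 333 249 [ 0.5502 -0.2162  0.146 ]
weight 0.66 306 221 [ 0.5705 -0.0903  0.1548]
flask 0.95 196 175 [0.5505 0.4792 0.0203]
bottle 0.91 383 342 [ 0.4731 -0.4618  0.051 ]
0.8 [0.1708 0.653  0.2266] [ 1.5437  1.5708 -1.8538] 0.08747240115753642
```

View pics/scene0.png

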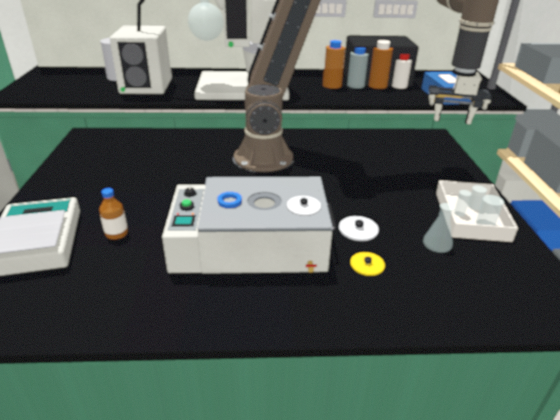

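View pics/side0.png

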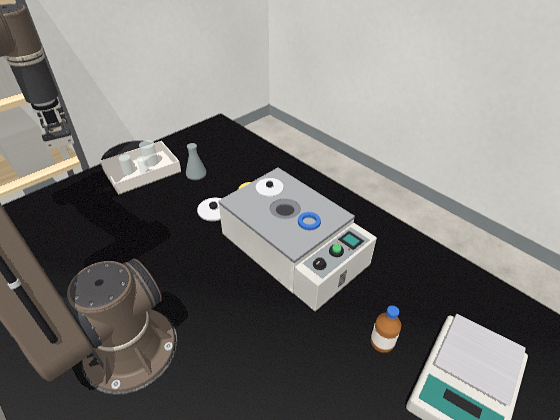

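Candidates in the scene view are the white disc on the lid (304,206), the larger-looking white disc on the bench (359,228), and the yellow disc on the bench (368,264). By the description, the one on the lid is the cover. I'll measure and check it in a close crop.

```bash
cat > meas.py <<'E'
from h import *
np.set_printoptions(precision=4,suppress=True)
def circ(p,mask,z):
    cs,_=cv2.findContours(mask.astype(np.uint8),cv2.RETR_EXTERNAL,cv2.CHAIN_APPROX_NONE)
    c=max(cs,key=cv2.contourArea)[:,0]
    P=np.array([w(p,a,b,z)[:2] for a,b in c])
    (x,y),(a,b),_=cv2.fitEllipse((P*1000).astype(np.float32))
    return np.array([x,y,a,b])
def grid(p):
    v,u=np.mgrid[0:420,0:560];K=p["mtx"];T=p["pose"]
    d=np.stack([(u-K[0,2])/K[0,0],-(v-K[1,2])/K[1,1],-np.ones_like(u,float)],-1)*p["range_z"][...,None]
    return d@T[:3,:3].T+T[:3,3]
if __name__=="__main__":
  for n in("scene","side"):
    p=arm.grab_frame(n);g=grid(p);z=g[...,2]
    lid=(abs(z-.156)<.012)&(abs(g[...,0]-.57)<.25)&(abs(g[...,1])<.3)
    print(n,"lid z med",np.median(z[lid]))
    hsv=cv2.cvtColor(p["frame"],cv2.COLOR_RGB2HSV)
    l,_=cv2.findContours(lid.astype(np.uint8),0,1)
    c=max(l,key=cv2.contourArea)[:,0]
    P=np.array([w(p,a,b,.155)[:2] for a,b in c],np.float32)
    print("lid rect",cv2.minAreaRect(P*1000), 'corners',cv2.boxPoints(cv2.minAreaRect(P*1000)).round())
    for t,zz in(("cover",.161),("weight",.169)):
      for m in arm.masks_of(p,t)[:4]:
        h=np.median(z[m["mask"]]); print(t,round(m["confidence"],2),(np.array(m["extent"])*[560,420,560,420]).round(),round(float(h),3),circ(p,m["mask"],zz if h>.1 else .006))
    gr=(hsv[...,0]>45)&(hsv[...,0]<75)&(hsv[...,1]>140)&(abs(g[...,1]+.2)<.1)&(z>.1)
    print("green",circ(p,gr,.151),gr.sum())
    # opening in floor: points clearly below lid within lid hull
    hull=np.zeros_like(lid,np.uint8);cv2.fillPoly(hull,[cv2.convexHull(c)],1)
    lo=(cv2.erode(hull,np.ones((5,5)))>0)&(z<.135)
    lo=cv2.morphologyEx(lo.astype(np.uint8),cv2.MORPH_OPEN,np.ones((3,3)))
    print("opening",circ(p,lo,.150),lo.sum())
    x0,y0=(160,160) if n=="scene" else (180,150)
    cv2.imwrite(f"pics/{n}crop.png",cv2.resize(p["frame"][y0:y0+130,x0:x0+240,::-1],None,fx=3,fy=3,interpolation=2))
E
python3 meas.py
```

```text
scene lid z med 0.15699610308026657
lid rect ((573.9309692382812, -4.1797332763671875), (342.5832214355469, 279.8341064453125), 89.57142639160156) corners [[ 433. -174.]
 [ 713. -177.]
 [ 715.  166.]
 [ 435.  168.]]
cover 0.86 [359. 228.  39.  26.] 0.01 [492.9593 290.3344 116.5968 120.7905]
cover 0.85 [304. 208.  31.  19.] 0.163 [600.194  102.234   88.9972  95.5574]
cover 0.62 [368. 264.  30.  25.] 0.008 [662.0038 282.6179  86.7377  91.4447]
weight 0.87 [230. 199.  23.  13.] 0.169 [580.1111 -98.3871  68.2091  82.5342]
green [ 569.1581 -216.6239   21.9912   25.5452] 46
opening [569.9383  -3.7258  42.3095  51.3935] 140
side lid z med 0.15457280839430293
lid rect ((561.5599975585938, -6.353302001953125), (268.6150817871094, 346.287109375), 0.026899492368102074) corners [[ 427.  167.]
 [ 427. -180.]
 [ 696. -179.]
 [ 696.  167.]]
cover 0.95 [210. 208.  20.  25.] 0.008 [479.6744 297.2323  80.4087 125.5272]
cover 0.77 [269. 185.  25.  21.] 0.161 [593.1537 101.0755  89.2115  99.7449]
cover 0.48 [297. 241. 164. 139.] 0.138 [520.4472 -82.4975 361.8251 555.4181]
weight 0.72 [308. 219.  25.  20.] 0.167 [ 568.7031 -100.0394   68.1197   81.9828]Traceback (most recent call last):
  File "meas.py", line 27, in <module>
    print("green",circ(p,gr,.151),gr.sum())
                  ~~~~^^^^^^^^^^^
  File "meas.py", line 7, in circ
    (x,y),(a,b),_=cv2.fitEllipse((P*1000).astype(np.float32))
                  ~~~~~~~~~~~~~~^^^^^^^^^^^^^^^^^^^^^^^^^^^^^
cv2.error: OpenCV(4.12.0) /io/opencv/modules/imgproc/src/shapedescr.cpp:361: error: (-201:Incorrect size of input array) There should be at least 5 points to fit the ellipse in function 'fitEllipseNoDirect'
```

View pics/scenecrop.png

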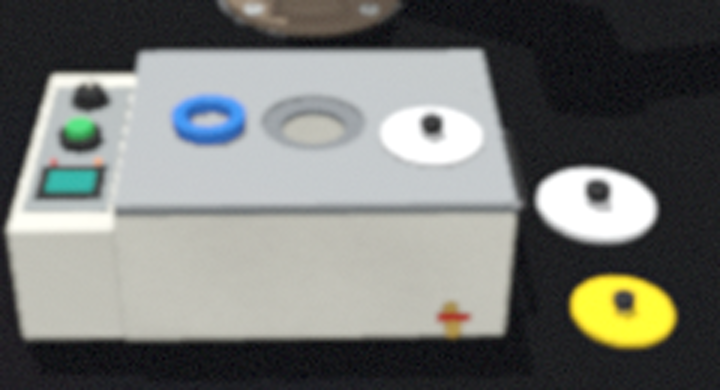

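The crop confirms it: the lid disc measures about 92 mm, the white bench disc about 119 mm, and the yellow one is excluded. I'll push the rim from behind with the two open fingertips as a cradle. First I'll move above the bath for a wrist view.

```bash
python3 -m inch '0 0 1 0 0 0;0 -1 1 0 0 0;.5 -1 1 0 0 0;.7 -1 1 0 0 0;.7 -1 1 0 0 0;.7 -1 1 0 0 0;.7 -1 0 0 0 0;.7 -1 0 0 0 0;.7 -1 0 0 0 0;.7 -1 0 0 0 0;.7 -1 0 0 0 0;.7 -1 0 0 0 0' 0.68; python3 -m inch '.7 -1 0 0 0 0;.7 -1 0 0 0 0;.7 -1 0 0 0 0;.7 -1 0 0 0 0;.7 -1 0 0 0 0;.7 -1 0 0 0 0;.7 -1 0 0 0 0;0 0 0 0 0 0;0 0 0 0 0 0'
python3 - <<'E'
from h import *
from scipy.spatial.transform import Rotation as R
s=arm.get_state();print(s["t"],s["eef_pos"],s["ee_rot"],s["width"],s["q"]);print(R.from_euler('xyz',s["ee_rot"]).as_matrix().round(3))
p=arm.grab_frame("wrist");save(p,"w1");print(p["pose"].round(3))
for t in("cover","seat","start_top","weight"):
  for r in arm.place_of(p,t)[:3]:
    c,ro=r["position"][0]*560,r["position"][1]*420
    print(t,round(r["confidence"],2),round(c),round(ro),w(p,c,ro,{"cover":.155,"seat":.15,"start_top":.151,"weight":.155}[t]).round(4))
E
```

```text
t: 2.6
eef_pos: [0.3753, 0.3219, 0.4068]
ee_rot: [-1.787, 1.57, 1.099]
force: [0.3, 0.1, 0.5]
width: 0.0597
t: 3.72
eef_pos: [0.5217, 0.113, 0.4066]
ee_rot: [-0.94, 1.571, 1.945]
force: [0.2, -0.0, -0.2]
width: 0.0595
3.725 [0.52168354 0.11298638 0.40655338] [-0.9403186   1.57063261  1.94478198] 0.05950709075410588 [ 5.80709002e-01  5.78377635e-02  2.59753035e-02 -1.60316329e-04
 -1.53890026e+00  7.33600368e-01]
[[-0.    -0.254 -0.967]
 [ 0.    -0.967  0.254]
 [-1.    -0.     0.   ]]
[[-0.253  0.924  0.286  0.599]
 [-0.967 -0.242 -0.074  0.093]
 [ 0.001 -0.295  0.955  0.563]
 [ 0.     0.     0.     1.   ]]
cover 0.95 265 114 [0.5967 0.1034 0.155 ]
cover 0.62 181 205 [0.5199 0.232  0.155 ]
cover 0.62 146 103 [0.6425 0.231  0.155 ]
seat 0.83 361 116 [ 0.5668 -0.003   0.15  ]
seat 0.21 263 112 [0.5994 0.1049 0.15  ]
start_top 0.91 553 70 [ 0.5616 -0.2185  0.151 ]
weight 0.87 443 88 [ 0.5732 -0.0963  0.155 ]
```

View pics/w1.png

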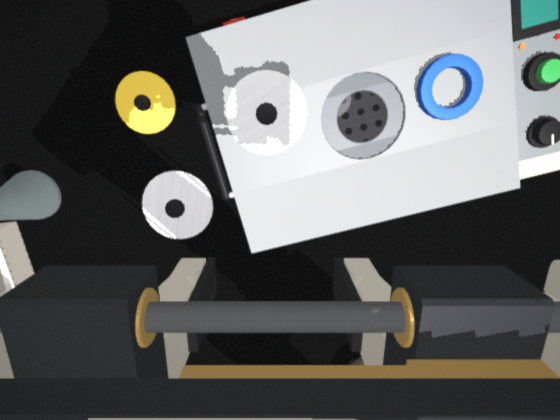

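The wrist view shows the cover at (265,112), the seat at (363,115), the weight at (450,86) and the button at about (550,71). The jaws currently lie along the push direction, so I'll turn -90° about z, move behind the cover and measure again.

```bash
python3 -m inch '.17 .12 0 0 0 -1;.17 .12 0 0 0 -1;.17 .12 0 0 0 -1;.17 .12 0 0 0 -1;.17 .12 0 0 0 -1;.17 .12 0 0 0 -1;.17 .12 0 0 0 -1;.17 .12 0 0 0 -1;.17 .12 0 0 0 -1'; python3 -m inch '.17 .12 0 0 0 -1;.17 .12 0 0 0 -1;.17 .12 0 0 0 -1;.17 .12 0 0 0 -1;.17 .12 0 0 0 -1;.17 .12 0 0 0 -1;.17 .12 0 0 0 -1;.17 .12 0 0 0 -1;.17 .12 0 0 0 -1;0 0 0 0 0 0;0 0 0 0 0 0'
cat > look.py <<'E'
from meas import *
import sys
from scipy.spatial.transform import Rotation as R
def hough(p,c,r,z,R0,rad=8):
    g=cv2.cvtColor(p["frame"],cv2.COLOR_RGB2GRAY)
    f=p["mtx"][0,0]; o=w(p,c,r,z); dist=np.linalg.norm(o-p["pose"][:3,3]); rp=R0*f/dist
    # radial edge search for a projected circle of known radius: maximise gradient along it
    gx=cv2.Sobel(cv2.GaussianBlur(g,(3,3),0).astype(np.float32),5,1,0);gy=cv2.Sobel(cv2.GaussianBlur(g,(3,3),0).astype(np.float32),5,0,1)
    G=np.minimum(np.hypot(gx,gy),150)
    Ti=np.linalg.inv(p["pose"]);a=np.linspace(0,2*np.pi,180,endpoint=False);best=(-1,)
    for rr in np.arange(R0-.003,R0+.0031,.001):
      for dx in np.arange(-rad,rad+1)*.001:
        for dy in np.arange(-rad,rad+1)*.001:
          P=np.c_[o[0]+dx+rr*np.cos(a),o[1]+dy+rr*np.sin(a),np.full(180,z)]@Ti[:3,:3].T+Ti[:3,3]
          u=p["mtx"][0,2]+p["mtx"][0,0]*P[:,0]/-P[:,2];v=p["mtx"][1,2]-p["mtx"][1,1]*P[:,1]/-P[:,2]
          ok=(u>0)&(u<559)&(v>0)&(v<419)
          sc=cv2.remap(G,u[ok].astype(np.float32),v[ok].astype(np.float32),1).sum()
          if sc>best[0]:best=(sc,o[0]+dx,o[1]+dy,rr,ok.mean())
    return np.array(best)
s=arm.get_state();print(s["t"],s["eef_pos"],s["width"],s["force"]);print(R.from_euler('xyz',s["ee_rot"]).as_matrix().round(3)[:,1])
p=arm.grab_frame("wrist");save(p,sys.argv[1])
g=grid(p)
for t,z,zc,r0 in(("cover",.155,.161,.046),("seat",.15,.155,.048),("start_top",.151,.151,.013),("weight",.155,.169,.034)):
  for q in arm.place_of(p,t)[:3]:
    c,ro=q["position"][0]*560,q["position"][1]*420
    print(t,round(q["confidence"],2),round(c),round(ro),w(p,c,ro,z).round(4),w(p,c,ro)[2].round(4),end=" ")
    if q["confidence"]>.5:
        k=p["mtx"];print("fit",hough(p,*[c,ro],zc,r0).round(4),end="")
    print()
E
python3 look.py w2
```

```text
t: 5.1
eef_pos: [0.5676, 0.1461, 0.4067]
ee_rot: [-1.328, 1.571, 0.771]
force: [0.1, 1.0, 0.4]
width: 0.0596
t: 6.48
eef_pos: [0.6133, 0.178, 0.4066]
ee_rot: [1.583, 1.571, 2.901]
force: [-0.1, -0.3, 0.9]
width: 0.0597
6.475 [0.6133 0.178  0.4066] 0.05969069451132172 [-0.0967 -0.2571  0.9244]
[-0.968  0.251  0.   ]
cover 0.96 270 113 [0.599 0.102 0.155] 0.1748 fit [14825.6064     0.5969     0.102      0.046      1.    ]
cover 0.77 358 205 [0.5211 0.2344 0.155 ] 0.0256 fit [27000.         0.5202     0.2374     0.043      1.    ]
cover 0.67 262 229 [0.6438 0.2344 0.155 ] 0.0223 fit [8513.6689    0.65      0.2244    0.043     1.    ]
seat 0.73 274 2 [ 0.5658 -0.0062  0.15  ] 0.0494 fit [12136.7939     0.5652    -0.0029     0.048      0.5222]
seat 0.55 273 32 [0.574  0.0218 0.15  ] 0.051 fit [3660.7056    0.5802    0.0178    0.045     0.7056]
start_top 0.45 339 327 [0.5782 0.4025 0.151 ] 0.4892
```

View pics/w2.png

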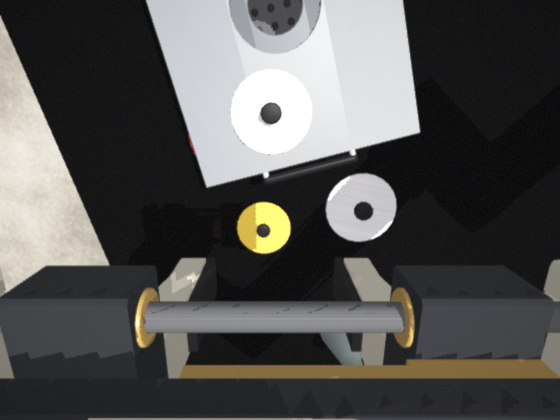

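The cover is at (270,111) in the picture and measures (0.597, 0.102). The seat measures (0.565, -0.003). Next: turn slightly to align, descend part way behind the cover, and check the height of the handle there.

```bash
python3 - <<'E'
from meas import *
p=arm.grab_frame("wrist");g=grid(p)
print("handle max z",g[150:185,262:360,2].max(), [g[r,c].round(3) for r,c in((165,310),(178,267),(152,352))])
E
python3 -m inch '.1 -.3 -1 0 0 -.45;0 -.1 -1 0 0 0;0 0 -1 0 0 0;0 0 -1 0 0 0;0 0 -1 0 0 0;0 0 -1 0 0 0;0 0 -.7 0 0 0;0 0 0 0 0 0;0 0 0 0 0 0'
```

```text
handle max z 0.5632544549476924 [array([0.564, 0.181, 0.1  ]), array([0.625, 0.183, 0.102]), array([0.506, 0.178, 0.101])]
t: 7.9
eef_pos: [0.6172, 0.166, 0.2067]
ee_rot: [-1.067, 1.569, 0.209]
force: [-0.3, -0.6, 0.8]
width: 0.0594
```

```bash
python3 -m inch '0 0 -.8 0 0 0;0 0 -.6 0 0 0;0 0 -.22 0 0 0;0 0 0 0 0 0;-.058 -.191 0 0 0 0;-.058 -.191 0 0 0 0;-.058 -.191 0 0 0 0;-.058 -.191 0 0 0 0;-.058 -.191 0 0 0 0;-.058 -.191 0 0 0 0;0 0 0 0 0 0'; python3 look.py w3
```

```text
t: 9.28
eef_pos: [0.606, 0.1309, 0.1571]
ee_rot: [-2.682, 1.571, -1.407]
force: [0.3, 0.2, 0.4]
width: 0.0596
9.275 [0.606  0.1309 0.1571] 0.059631779099526695 [0.3123 0.239  0.4258]
[-0.957  0.291 -0.   ]
cover 0.89 273 189 [0.5937 0.0882 0.155 ] 0.1757 fit [23152.9766     0.5923     0.0879     0.045      1.    ]
cover 0.89 264 346 [0.6237 0.1709 0.155 ] 0.0164 fit [9086.8652    0.6281    0.1655    0.047     1.    ]
```

View pics/w3.png

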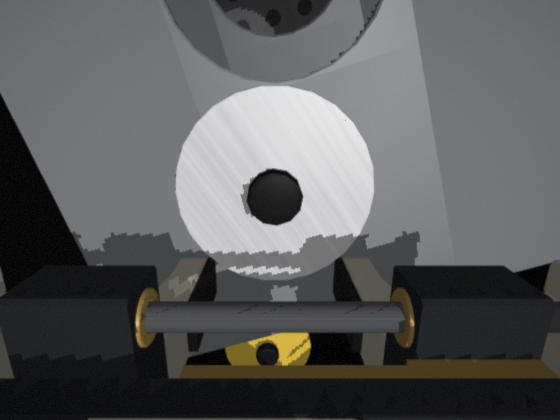

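The cover is cradled and moving, and its predicted 45 mm offset from the TCP holds. I'll keep pushing.

```bash
python3 -m inch '-.058 -.191 0.01 0 0 0;-.058 -.191 0.01 0 0 0;-.058 -.191 0 0 0 0;-.058 -.191 0 0 0 0;-.058 -.191 0 0 0 0;-.058 -.191 0 0 0 0;-.058 -.191 0 0 0 0;-.058 -.191 0 0 0 0;-.058 -.191 0 0 0 0;-.058 -.191 0 0 0 0;0 0 0 0 0 0'; python3 look.py w4
```

```text
t: 10.9
eef_pos: [0.5886, 0.0736, 0.1576]
ee_rot: [2.891, 1.571, -2.117]
force: [-0.2, -0.3, -0.1]
width: 0.0595
10.9 [0.5886 0.0736 0.1576] 0.05947501801035805 [-0.2349 -0.2825 -0.0599]
[-0.957  0.291  0.   ]
cover 0.81 273 186 [0.5756 0.0295 0.155 ] 0.1768 fit [25663.0312     0.5752     0.0303     0.045      1.    ]
```

View pics/w4.png

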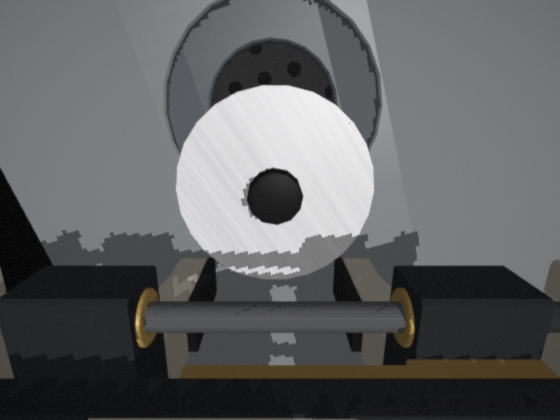

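The seat rim spans columns 165–381 (centre 273) and the cover columns 176–374 (centre 275), so they line up to about 1 mm. I'll push on, slower near the end.

```bash
python3 -m inch '-.058 -.191 0 0 0 0;-.058 -.191 0 0 0 0;-.058 -.191 0 0 0 0;-.048 -.16 0 0 0 0;-.03 -.096 0 0 0 0;-.03 -.096 0 0 0 0;-.03 -.096 0 0 0 0;-.02 -.064 0 0 0 0;0 0 0 0 0 0' ; python3 look.py w5
```

```text
t: 12.28
eef_pos: [0.5783, 0.0412, 0.1572]
ee_rot: [2.226, 1.57, -2.782]
force: [-0.1, 0.9, -0.2]
width: 0.0594
12.275 [0.5783 0.0412 0.1572] 0.059414957122807796 [-0.1457  0.876  -0.1754]
[-0.957  0.291  0.001]
cover 0.65 274 188 [ 0.5654 -0.002   0.155 ] 0.1742 fit [21527.7227     0.565     -0.0023     0.044      1.    ]
```

View pics/w5.png

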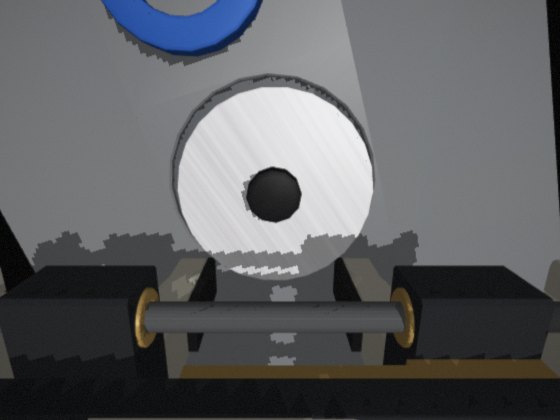

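The front edge has dipped, with a crescent gap at rows 75–88. A few more millimetres are needed.

```bash
python3 -m inch '-.013 -.04 0.01 0 0 0;-.013 -.04 0.01 0 0 0;-.013 -.04 0 0 0 0;-.013 -.04 0 0 0 0;0 0 0 0 0 0' ; python3 look.py w6
```

```text
t: 13.15
eef_pos: [0.5772, 0.0366, 0.1582]
ee_rot: [-2.392, 1.571, -1.117]
force: [-0.0, -0.6, -0.7]
width: 0.0595
13.15 [0.5772 0.0366 0.1582] 0.05952870052312717 [-0.0095 -0.585  -0.7031]
[-0.957  0.291 -0.   ]
cover 0.74 269 192 [ 0.5668 -0.0051  0.155 ] 0.1719 fit [22643.4727     0.5643    -0.0044     0.044      1.    ]
```

View pics/w6.png

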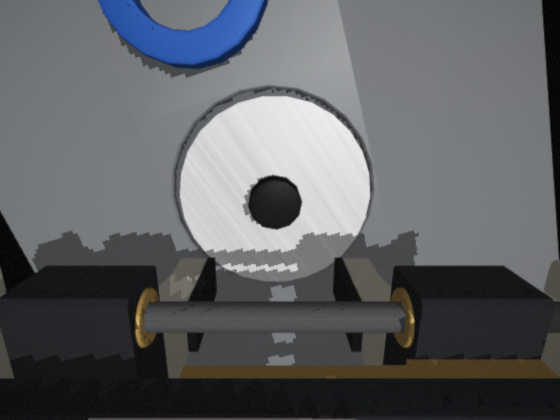

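The cover has slipped ahead of the fingers and its knob reads 5 mm lower, so it has dropped in. I'll rise to verify, and locate the button from there.

```bash
python3 -m inch '0 0 .5 0 0 0;0 0 1 0 0 0;0 0 1 0 0 0;0 0 1 0 0 0;0 0 1 0 0 0;0 -.5 1 0 0 0;0 -1 1 0 0 0;0 -1 1 0 0 0;0 0 0 0 0 0;0 0 0 0 0 0' 0; python3 look.py w7; python3 - <<'E'
from meas import *
p=arm.grab_frame("wrist");g=grid(p)
x,y,z=g[...,0],g[...,1],g[...,2]
r=np.hypot(x-.5643,y+.0040)
m=(r>.02)&(r<.040)&(abs(z-.157)<.02);l=(r>.055)&(r<.075)&(abs(z-.157)<.006)&(y>-.05)
for n,k in(("cover",m),("lid",l)):
    A=np.c_[x[k],y[k],np.ones(k.sum())];c=np.linalg.lstsq(A,z[k],rcond=None)[0];print(n,k.sum(),np.median(z[k]),c)
E
```

```text
t: 14.65
eef_pos: [0.5769, -0.0381, 0.3834]
ee_rot: [-0.109, 1.57, 1.166]
force: [0.6, -0.0, 0.2]
width: 0.0006
14.65 [ 0.5769 -0.0381  0.3834] 0.000560752366760016 [ 0.5779 -0.0363  0.1901]
[-0.957  0.291 -0.   ]
cover 0.78 290 207 [ 0.5672 -0.0066  0.155 ] 0.1708 fit [26339.875      0.565     -0.0043     0.045      1.    ]
cover 0.76 283 343 [0.6284 0.1693 0.155 ] 0.4277 fit [8963.5254    0.6193    0.1578    0.043     1.    ]
start_top 0.85 237 12 [ 0.5614 -0.2154  0.151 ] 0.1495 fit [20166.8008     0.5614    -0.2174     0.012      0.7667]
cover 2666 0.15413375983747918 [-0.0012 -0.0015  0.1548]
lid 3819 0.15312433883462945 [-0.0013 -0.001   0.1539]
```

View pics/w7.png

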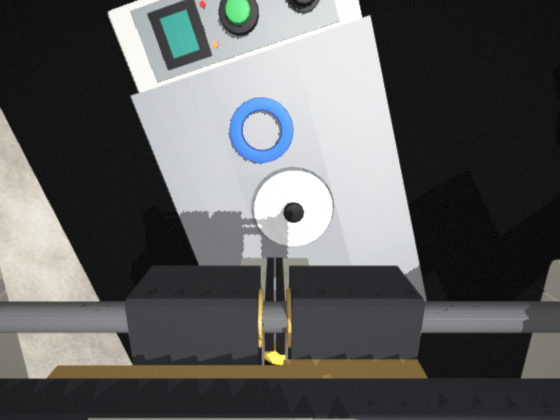

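The cover is seated: its face stands 1.0 mm above the lid and parallel to it, centred at (0.565, -0.004). The button at (237,12) measures (0.561, -0.217). I'll move over it with the fingers shut.

```bash
python3 - <<'E'
from meas import *
p=arm.grab_frame("wrist");g=grid(p)
r=np.hypot(g[...,0]-.5614,g[...,1]+.2174)
for a,b in((0,.009),(.015,.02),(.024,.03)):
    k=(r>a)&(r<b);print(a,k.sum(),np.percentile(g[k][:,2],[10,50,90]).round(4))
E
python3 -m inch '-.1 -1 0 0 0 0;-.1 -1 0 0 0 0;-.1 -1 -.2 0 0 0;-.1 -1 -.8 0 0 0;-.1 -1 -1 0 0 0;-.03 -1 -1 0 0 0;0 0 -1 0 0 0;0 0 -1 0 0 0;0 0 -1 0 0 0;0 0 -.8 0 0 0;0 0 0 0 0 0;0 0 0 0 0 0'
```

```text
0 285 [0.1484 0.1494 0.1506]
0.015 495 [0.1303 0.14   0.1412]
0.024 684 [0.1283 0.1294 0.1305]
t: 16.5
eef_pos: [0.562, -0.2183, 0.1801]
ee_rot: [-1.742, 1.57, -0.466]
force: [0.0, -0.0, 0.7]
width: 0.0007
```

The collar top is at about 0.142, below the fully pressed button at about 0.146, so I can press straight down.

```bash
python3 -m inch '0 0 -.5 0 0 0;0 0 -.35 0 0 0;0 0 -.1 0 0 0;0 0 -.1 0 0 0;0 0 -.1 0 0 0;0 0 0 0 0 0;0 0 0 0 0 0'
```

```text
t: 17.38
eef_pos: [0.561, -0.2182, 0.1462]
ee_rot: [-2.147, 1.57, -0.871]
force: [-7.0, 3.4, 13.1]
width: 0.0004
```

```bash
python3 -m inch '0 0 -.02 0 0 0;0 0 0 0 0 0;0 0 0 0 0 0'; python3 - <<'E'
from h import *
s=arm.get_state();print(s["eef_pos"],s["force"],s["moment"])
p=arm.grab_frame("side");cv2.imwrite("pics/press.png",cv2.resize(p["frame"][190:300,280:400,::-1],None,fx=5,fy=5,interpolation=2))
E
python3 -m inch '0 0 .2 0 0 0;0 0 .5 0 0 0;0 0 1 0 0 0;0 0 1 0 0 0;0 0 1 0 0 0;0 0 1 0 0 0;0 0 1 0 0 0;0 .5 1 0 0 0;0 1 1 0 0 0;0 1 0 0 0 0;0 0 0 0 0 0;0 0 0 0 0 0'; python3 look.py w8; python3 - <<'E'
from meas import *
p=arm.grab_frame("wrist");g=grid(p)
r=np.hypot(g[...,0]-.5614,g[...,1]+.2174)
for a,b in((0,.009),(.015,.02),(.024,.03)):
    k=(r>a)&(r<b);print(a,k.sum(),np.percentile(g[k][:,2],[10,50,90]).round(4))
E
```

```text
t: 17.75
eef_pos: [0.561, -0.2182, 0.1461]
ee_rot: [-1.939, 1.57, -0.663]
force: [-7.1, 4.7, 15.2]
width: 0.0005
[ 0.56104559 -0.21823531  0.14611667] [-7.07064785  4.74922039 15.16675558] [ 1.93980425  2.81104684 -0.01269708]
t: 19.3
eef_pos: [0.5614, -0.1434, 0.3753]
ee_rot: [-1.827, 1.57, -0.551]
force: [0.5, -0.2, 0.1]
width: 0.0008
19.3 [ 0.5614 -0.1434  0.3753] 0.0007836936536146068 [ 0.4759 -0.2467  0.1042]
[-0.957  0.29  -0.   ]
start_top 0.94 252 120 [ 0.564 -0.218  0.151] 0.1491 fit [26994.6016     0.561     -0.219      0.012      1.    ]
weight 0.7 275 221 [ 0.5722 -0.1035  0.155 ] 0.1537 fit [24948.3086     0.5719    -0.1018     0.034      1.    ]
0 229 [0.1484 0.1492 0.1503]
0.015 441 [0.139  0.1402 0.1411]
0.024 829 [0.1282 0.1292 0.1302]
```

View pics/press.png

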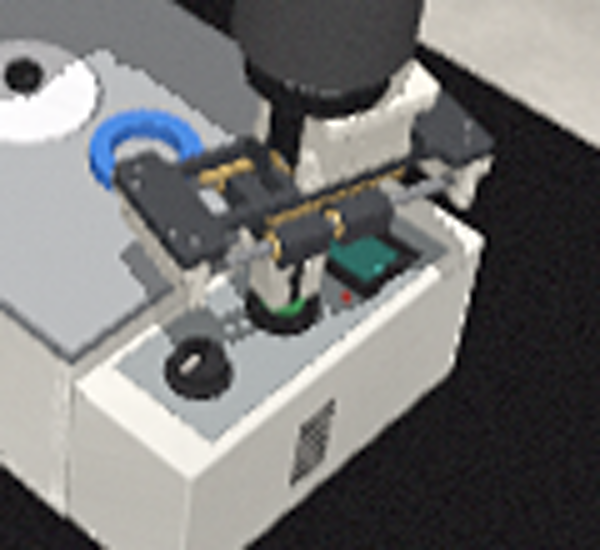

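View pics/w8.png

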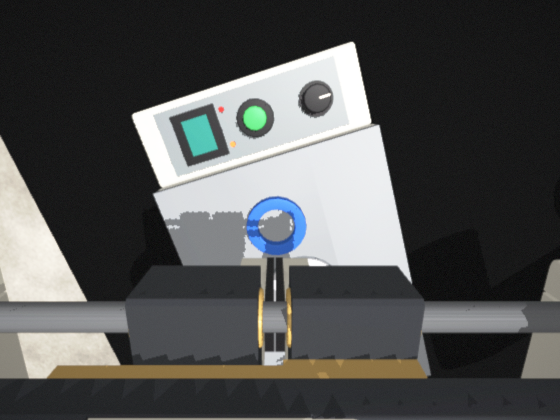

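The button bottomed out: a further 0.6 mm of commanded travel moved the tip only 0.1 mm at about 15 N. It is up again at the height it had before. The weight is still on the lid at (0.572, -0.102) and the arm is clear, so I'll hand in.

```bash
python3 - <<'E'
from h import *
print(arm.job_done())
E
```

```text
the job is handed in; nothing more can be done
None
```

The cover is back in its seat, the start button has been pressed and come back up, and I handed the job in at about 19.5 s of the 45 s allowed. No verdict was reported.

**Cover:** I slid the smaller white cover across the lid with two open fingertips against its rim, touching neither the knob nor lifting it. After it dropped in, its face stood 1.0 mm above the lid and parallel to it. Its centre was about 1.5 mm from my measured seat centre. I did not measure it again after pressing the button; the picture taken during the press still showed it in place.

**Button:** I pressed it with closed fingers until the tip stopped at z = 0.146 m, about 5 mm down. The upward force there was about 15 N, against the 5 N needed for a full press. Commanding another 0.6 mm moved the tip only 0.1 mm, so I took it as fully down. The tool also read a sideways force of about 8 N, which I put down to friction and did not look into. After release the button was back at its earlier height (0.149 m in the depth image both times).

**Other objects:** The weight last measured (0.572, -0.102) m. My earlier readings of it scattered by about 10 mm between cameras, and I never touched it. I did not touch the flask or bottle either, and did not measure them again at the end.

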